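Fit the vise handle and tighten the vise

ROBOT

A 7-joint arm with a two-finger parallel gripper is mounted at the origin on the work surface. World frame = base frame: x ahead of the robot, y to its left, z up, the work surface at z = 0. Lengths are in m, angles in rad, forces in N, time in s.
With the tool pointing down it reaches from about 0.425 to 0.925 m from the base axis. Payload 6.8 kg.
Tool frame: the origin (TCP) lies at the very end of the fingers, on their centre line; the grasp point (between the pads) lies 19 mm behind it; z points along the fingers, y is the line along which they close (so a half turn about z gives the same grasp; the last joint's range is limited). The gripper opens to 85 mm and grips with 20 to 120 N. Pads are 22 mm wide; open, the fingers measure 114 mm over their backs; the gripper's body (76 mm by 85 mm) begins 54 mm behind the grasp point. The pads swing forward as they close: fully open they stand 13 mm farther back than shut.
Start: joints at [-1.324, 0.477, 0.022, 1.555, -0.011, 1.109, -0.083], TCP at [0.234, 0.633, 0.231] pointing down, gripper open.
Joint ranges: [-2.96, 2.96], [-0.34, 2.1], [-1.41, 1.46], [0.24, 2.44], [-1.37, 4.51], [0.17, 1.92], [-2.96, 2.96]. Speed limits (rad/s): [2.39, 2.39, 3.14, 3.14, 3.14, 3.14, 3.14].

INTERFACE

Orientations are given as a rotation vector (axis times angle).
In Python, from bench import r gives the robot as it stands.
- The arm moves only by the tool play_rows, never from a script. Its argument "targets" is text: rows parted by semicolons, each of 5 numbers parted by spaces: the closure, from -1 (fully open) to 1 (shut), then the shift along the tool's x, y, z in m, then the turn about the tool's z in rad. In form: gripper dx dy dz spin; .... A call has 1 to 8 rows; each row is the pose to reach, as a shift and turn from the pose commanded when the call began, along the tool's axes at that moment; what a row does not reach only later rows make up. A row lasts 1/12 s, in which the tool goes at most 41.7 mm and 7.16 degrees, less where a joint would pass 70% of its speed; a pose out of reach is approached as far as the arm can. A call with a gripper value outside its range is refused whole. The fingers move at their own pace and stop on an object; "squeeze" is the grip in N (left out, the last holds). Time passes only in rows, so rows that repeat a pose let the fingers close. It gives the time, the measured TCP pose, the force, the opening and the grip force at its end, in the units of the state.
- r.get_obs(): the state, without advancing time (a new reading comes with each control period).
- r.grab_frame(name): name is "side" or "top"; returns the picture (400x640x3 uint8, red, green, blue); there is no depth.
- r.camera_info(name): a dict with "fov_y" (degrees; the focal length in pixels is half the picture's height over the tangent of half this angle, whatever the lens; pixels are square), "cx", "cy" (the principal point, pixels), "position" and "rotation" of the camera in the world. Camera axes: x right, y down, z forward; pixel columns grow to the right and rows downward; lengths in m; the calibration is good to about 2 mm. A picture is of the moment at which its call begins. camera_info takes no time and is no camera call.
- r.hand_in(): hands the job in; it is judged then, once.
The state is a dict: "clock": time; "joints": joint angles; "qvel": joint speeds; "tau": joint torques, N m; "tcp_pos": TCP position; "orientation": TCP orientation; "contact_force": force on the tool from outside, world axes, zero at the start; "moment": the same for the moment, N m; "grip_width": finger opening in m; "gripper_force": force on a finger pad.
Only numpy, scipy, OpenCV 4.12 (cv2) and the standard library are available. Lean on these libraries where they do the work, as an engineer would, in place of code of your own. Each camera call takes 0.05 s, during which the arm holds its last target. There are 200 camera calls.

TASK

The bench vise has lost its handle: lift the red-gripped handle bar level out of its wooden rack (one end is heavy, so it is best held near its balance point) and push its thin steel end down through the slanting eye of the vise's screw head, from the upper mouth, until its shoulder is fully home against the head. Only then push the handle down until the screw comes up tight against its stop, with the handle about level, and leave it there. Do not drop the handle on the bench, and leave the mug, wrench, jar and wood offcut where they are.

Things in the scene. Friction and masses are not known exactly. Their poses are not given: they have to be found in the camera images.
- bar: loose handle bar, 200 mm, round: thin steel rod end 12 mm dia x 85 mm (4 mm tapered tip), red grip 20 mm dia x 85 mm, dark knob 32 mm dia x 30 mm. Origin on its axis 100 mm from the tip, +x along the axis to the knob. Weighs 0.21 to 0.34 kg; balance point 104 to 139 mm from the tip, unmarked: a trial lift shows it. Starts level in the rack, axis 60 mm above the bench.
- knob: the bar's dark steel knob, fixed to it; origin on the bar's axis at the grip's end (bar x = +70 mm), axes as the bar. Its weight differs from one bar to the next (0.04 to 0.16 kg), which moves the balance point between bar x = +4 and +39 mm, always under the red grip
- bar_tip (a point): centre of the tip of the thin rod end (bar x = -100 mm); axes as the bar
- bar_shoulder (a point): centre of the shoulder, where the 12 mm rod meets the 20 mm grip (bar x = -15 mm); axes as the bar
- rack: fixed wooden rack: board 200 x 80 x 12 mm with two V rests, 10 mm thick, up to about 67 mm above the bench, at rack x = -85 mm (under the rod) and +52 mm (under the grip). Between them the bar hangs free, so fingers can close round it from above. Origin under the board's middle, +x as the bar's; the bar's origin starts over it within 4 mm along x
- vise: fixed dark grey bench vise on an orange base, metal sheet in its jaws. Origin on the bench below the eye; +y runs from the screw head back along the vise: body y = 80 to 365 mm, 115 mm wide in x (150 at the wooden soft jaw), jaws to 255 mm and sheet to 290 mm above the bench. The 22 mm thick screw sticks out of it to the screw head at y = 0
- eye (a point): centre of the eye, 150 mm above the bench: through hole 15 mm dia, 3 mm chamfer at the upper mouth, in the steel screw head (34 mm along the hole, 38 mm square across). +x along the hole, up out of the upper mouth, on the side away from the robot, to its right; +y along the screw into the vise. Bar home: shoulder at x = +17 mm, tip at -68 mm, out of the far side
- screw (a joint): turn of the vise screw (rad) about its level axis. The hole rises pi/4 minus this above level to its upper mouth. Starts at 0.15 to 0.40 (36 to 22 degrees up), grows as the handle is pushed down, tight at its stop at 0.70 (hole 5 degrees up; the bar, with about 7 degrees of play in the hole, then lies about level). Takes 0.6 N m; stays where left, with the bar too
- mug: dark red mug, 80 mm diameter, 95 mm tall, handle at its +y; origin at its underside. Leave alone
- wrench: steel wrench 170 mm long lying on the bench along its x; origin at the middle of its underside. Leave alone
- jar: copper-coloured jar with red cap, 60 mm diameter, 75 mm tall; origin at its underside. Leave alone
- offcut: plywood offcut 90 x 45 x 35 mm; origin at its underside. Leave alone
Mind the look-alikes: they are no part of the job. What is meant by the rack is not black or white, and is the larger of those in its own colour.

How it is judged:
On the way, in this order (a step that is already met when the one before it is completed fails the run):
1. the handle bar is lifted at least 20 mm above its place in the rack, level within 11 degrees, held by the fingers (height (world z) of bar above 0.08 m and angle between bar's own x axis and vertical between 1.38 and 1.76 rad and contact force between the fingers and bar above 1 N), for 0.3 s.
2. the rod end is through the eye from the upper mouth with the shoulder home, the screw not yet turned far (joint below 0.5) (x of bar_shoulder in the frame of eye below 0.022 m and x of bar_tip in the frame of eye below -0.06 m and distance between bar_shoulder and eye below 0.024 m and angle between the x axis of bar and the x axis of eye, either way round below 0.17 rad and value of joint screw below 0.5 rad), for 0.2 s.
3. the handle has been pushed down until the screw is tight (joint above 0.64) with the bar still home (x of bar_shoulder in the frame of eye below 0.022 m and x of bar_tip in the frame of eye below -0.06 m and distance between bar_shoulder and eye below 0.024 m and angle between the x axis of bar and the x axis of eye, either way round below 0.17 rad and value of joint screw above 0.64 rad), for 0.2 s.
At the end, for the whole second after the job is handed in: The bar is through the eye from the upper mouth: shoulder within 5 mm of the head (eye x below 22 mm, within 24 mm of its centre), tip at least 60 mm past the eye's centre, bar in line with the hole within 10 degrees; the screw joint above 0.64 (stop at 0.70); bar released and at rest (all of step 3 and linear speed of bar below 0.02 m/s); the robot touches nothing.
It fails at once if the bar is dropped or laid on the bench (origin or tip lower than 30 mm) (height (world z) of any of bar, bar_tip below 0.03 m).
It fails at once if the screw is turned beyond 0.55 without the bar pushed through the eye (tip less than 45 mm past its centre) (value of joint screw above 0.55 rad and x of bar_tip in the frame of eye above -0.045 m).
It fails at once if the mug, wrench, jar or offcut is moved more than 25 mm (distance of any of mug, wrench, jar, offcut from where it was at the start of the episode above 0.025 m).
It also fails if it takes over 61 s, if anything falls off the work surface, if the arm or the gripper's body presses on something with over 40 N, if the wrist force passes 120 N, or if a joint passes its speed limit or range.

## Working session

There is one attempt and no reset: what is moved stays moved. The work goes in short steps, Python scripts to look and compute and a tool call to move; the robot and the scene stay as the last step left them, time stands still between calls to the robot, and variables do not carry over. Pictures are saved under pics/ and viewed, at most 10 in all, crops included, and the job is handed in when it is done.

Besides the shell and the picture viewer there is one more tool, called after "Request:" by a JSON object that holds its "api" and its "payload". play_rows: Moves the arm, as the interface text tells. Its arguments: {"type":"object","properties":{"targets":{"type":"string"},"squeeze":{"type":"number"}},"required":["targets"]}

```bash
mkdir -p pics; ls; python3 - <<'E'
from bench import r
import cv2,numpy as np
for n in("side","top"):
    im=r.grab_frame(n); cv2.imwrite(f"pics/{n}0.png",im[:,:,::-1]); c=r.camera_info(n); print(n,c)
o=r.get_obs(); print({k:np.round(v,3) for k,v in o.items()})
E
```

```text
pics
side {'fov_y': 45.406566793102016, 'cx': 312.8221737657759, 'cy': 203.93054872940746, 'position': array([0.39296574, 0.62843959, 1.00449333]), 'rotation': array([-0.21187865,  2.86274044, -1.08575245])}
top {'fov_y': 48.18371823509131, 'cx': 313.6395547027709, 'cy': 202.05916800003945, 'position': array([ 0.47323888, -0.15469585,  1.18282319]), 'rotation': array([-2.15337122,  2.2172825 , -0.07838803])}
{'clock': np.float64(0.1), 'joints': array([-1.324,  0.478,  0.022,  1.556, -0.011,  1.109, -0.083]), 'qvel': array([ 0.002, -0.002,  0.001, -0.003,  0.001, -0.   , -0.   ]), 'tau': array([ 5.0000e-03, -5.9777e+01,  1.6140e+00, -2.8196e+01,  1.3000e-02,
        5.0000e-03,  0.0000e+00]), 'tcp_pos': array([0.234, 0.632, 0.23 ]), 'orientation': array([-5.540e-01, -3.092e+00,  3.000e-03]), 'contact_force': array([0.185, 0.797, 0.129]), 'moment': array([-0.029, -0.072,  0.025]), 'gripper_force': np.float64(0.0), 'grip_width': np.float64(0.085)}
```

View pics/side0.png

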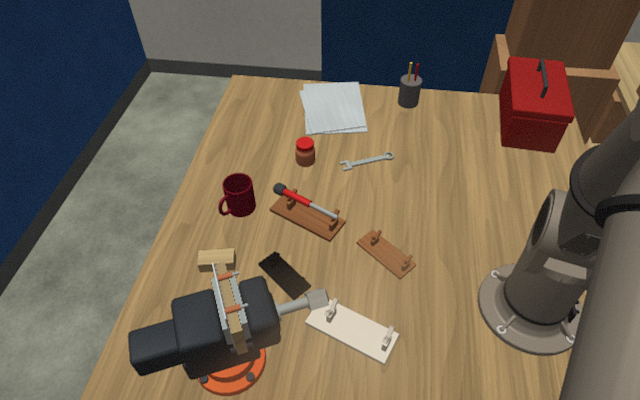

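View pics/top0.png

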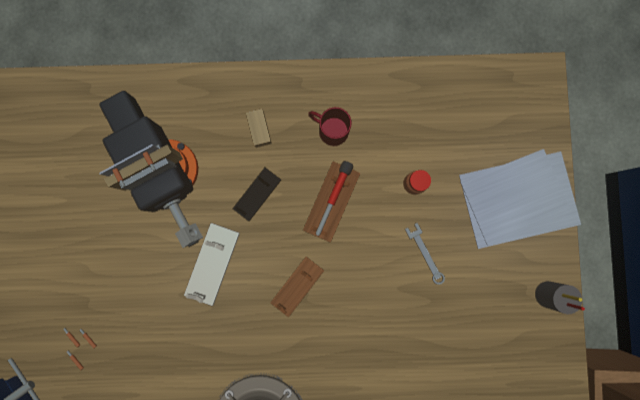

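```bash
cat > h.py <<'E'
import cv2,numpy as np
from bench import r
from scipy.spatial.transform import Rotation as R
def cam(n):
    c=r.camera_info(n); return 200/np.tan(np.radians(c['fov_y']/2)),c['cx'],c['cy'],np.array(c['position']),R.from_rotvec(c['rotation']).as_matrix()
def ray(n,uv):
    f,cx,cy,p,M=cam(n); d=M@np.array([(uv[0]-cx)/f,(uv[1]-cy)/f,1]); return p,d/np.linalg.norm(d)
def plane(n,uv,z):
    p,d=ray(n,uv); return p+d*(z-p[2])/d[2]
def tri(a,b):
    (p,d),(q,e)=ray("side",a),ray("top",b)
    s,t=np.linalg.lstsq(np.c_[d,-e],q-p,rcond=None)[0]; P,Q=p+s*d,q+t*e
    return (P+Q)/2,np.linalg.norm(P-Q)
def proj(n,X):
    f,cx,cy,p,M=cam(n); c=M.T@(np.array(X)-p); return np.array([f*c[0]/c[2]+cx,f*c[1]/c[2]+cy])
def red(im):
    h=cv2.cvtColor(im,cv2.COLOR_RGB2HSV); return (((h[...,0]<6)|(h[...,0]>174))&(h[...,1]>190)&(h[...,2]>110)).astype(np.uint8)
def blobs(m,amin=30):
    cs,_=cv2.findContours(m,cv2.RETR_EXTERNAL,cv2.CHAIN_APPROX_NONE); return [c for c in cs if cv2.contourArea(c)>amin]
def zoom(n,im,c,w,name):
    x,y=c; s=im[max(0,y-w*3//8):y+w*3//8,max(0,x-w//2):x+w//2]; k=640/s.shape[1]
    return cv2.resize(s[:,:,::-1],None,fx=k,fy=k,interpolation=cv2.INTER_CUBIC)
E
python3 - <<'E'
from h import *
ims={n:cv2.imread(f"pics/{n}0.png")[:,:,::-1] for n in("side","top")}
for n in ims:
    for c in blobs(red(ims[n])):
        (u,v),(w,h),a=cv2.minAreaRect(c); print(n,(round(u),round(v)),round(w,1),round(h,1),plane(n,(u,v),.06).round(3))
a=zoom("side",ims["side"],(305,305),110,0); b=zoom("top",ims["top"],(180,230),100,0)
out=np.vstack([a[:300],b[-(480-180):]]) if 0 else np.hstack([cv2.resize(a,(400,300)),cv2.resize(b,(400,300))])
c=zoom("side",ims["side"],(308,205),120,0); d=zoom("top",ims["top"],(335,200),110,0)
cv2.imwrite("pics/z0.png",np.vstack([out,np.hstack([cv2.resize(c,(400,300)),cv2.resize(d,(400,300))])]))
print(a.shape,b.shape)
E
```

```text
side (296, 197) 29.1 5.8 [ 0.589 -0.218  0.06 ]
side (304, 142) 11.0 15.0 [ 0.603 -0.437  0.06 ]
side (541, 86) 70.0 53.3 [-0.133 -0.824  0.06 ]
top (337, 188) 6.1 32.1 [ 0.587 -0.216  0.06 ]
(477, 640, 3) (474, 640, 3)
```

View pics/z0.png

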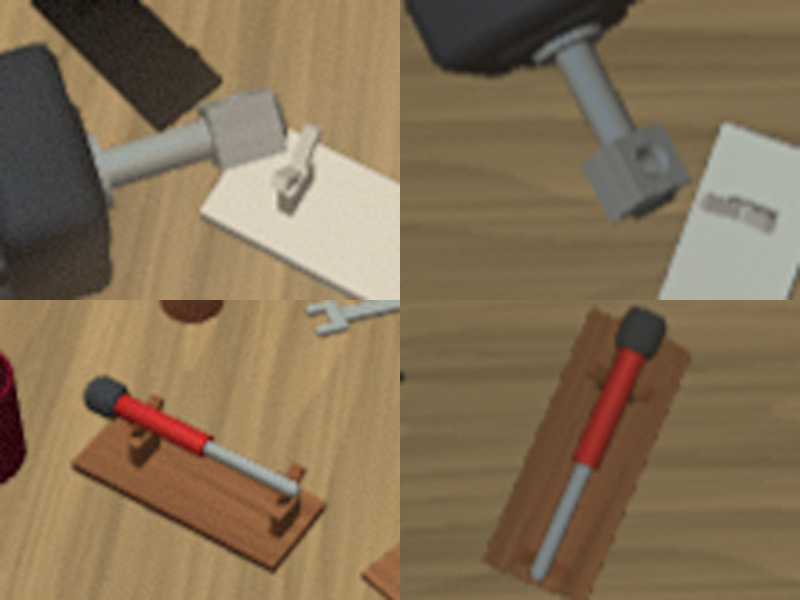

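```bash
python3 - <<'E'
from h import *
o=[]
for n,(x,y) in dict(side=(312,302),top=(188,235)).items():
    im=np.mean([r.grab_frame(n).astype(float) for _ in range(4)],0)
    s=im[y-18:y+18,x-18:x+18]; s=np.clip((s-60)*1.6,0,255).astype(np.uint8)[:,:,::-1]
    o.append(cv2.resize(s,(396,396),interpolation=cv2.INTER_CUBIC))
cv2.imwrite("pics/z1.png",np.hstack(o))
E
```

```text
(no output)
```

View pics/z1.png

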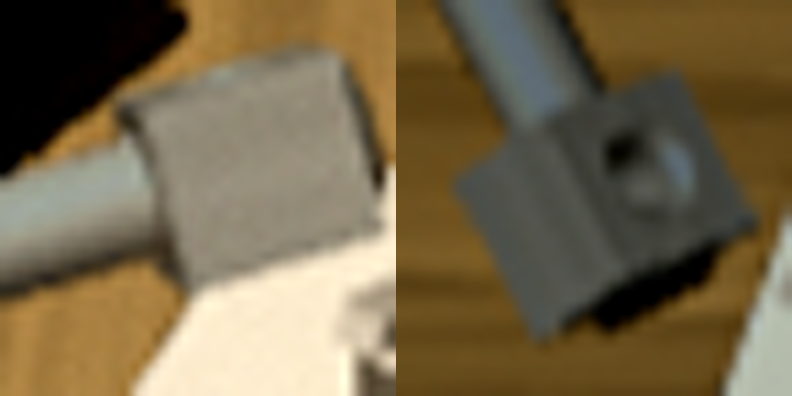

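```bash
python3 - <<'E'
from h import *
P=lambda u,v:np.array([170+u/11-.5,217+v/11-.5])
C={'Lb':(64,185),'Rb':(284,72),'Rf':(361,218),'Lf':(149,338),'Gb':(155,132),'Gf':(229,282)}
t=np.radians(29)
for i in range(6):
    c,s=np.cos(t),np.sin(t); z={'L':.15+.019*c-.017*s,'G':.15+.017*s+.019*c,'R':.15+.017*s-.019*c}
    X={k:plane("top",P(*v),z[k[0]]) for k,v in C.items()}
    d=[X[a][:2]-X[b][:2] for a,b in(("Lb","Lf"),("Gb","Gf"),("Rb","Rf"))]; y=np.mean(d,0); psi=np.arctan2(y[1],y[0])-np.pi/2
    xh=np.array([np.cos(psi),np.sin(psi)])
    LG=np.mean([(X['G'+k]-X['L'+k])[:2]@xh for k in'bf']); GR=np.mean([(X['R'+k]-X['G'+k])[:2]@xh for k in'bf'])
    t=np.arctan2(GR/.038,LG/.034)
M=plane("top",P(254,172),.15+.017*np.sin(t))
print(np.degrees(t),np.degrees(psi),np.linalg.norm(y),LG/np.cos(t),GR/np.sin(t))
E=M[:2]-xh*.017*np.cos(t); E2=(X['Lb']+X['Lf']+X['Rb']+X['Rf'])[:2]/4
print("E mouth",E,"E corners",E2,"side pix of E",proj("side",[*E,.15]),"bar mid vec")
# bar yaw from red + steel in top
im=cv2.imread("pics/top0.png")[:,:,::-1]; c=max(blobs(red(im)),key=cv2.contourArea); vx,vy,a,b=cv2.fitLine(c,cv2.DIST_L2,0,.01,.01).ravel()
A=plane("top",(a,b),.06);B=plane("top",(a+20*vx,b+20*vy),.06); print(A,np.degrees(np.arctan2(*(B-A)[[1,0]])))
t1=plane("top",(277.5+ (538-400)*.275+2.5,0),.06) if 0 else None
print("tip",plane("top",(280+138*.275,159+275*.275),.06),"knob",plane("top",(280+240*.275,159+33*.275),.06))
E
```

```text
37.831701136538754 -62.98620532464757 0.03532832920857024 0.0330014419380547 0.03688396451900231
E mouth [0.47919793 0.13351166] E corners [0.47920963 0.13258952] side pix of E [316.3891361  298.37585052] bar mid vec
[ 0.58560427 -0.21582073  0.06      ] -25.77406322438031
tip [ 0.47108869 -0.16501515  0.06      ] knob [ 0.63688758 -0.24098332  0.06      ]
```

```bash
cat >> h.py <<'E'
def go(xyz,yaw):
    """tool-frame shift and spin to bring the TCP to xyz with tool x along yaw (mod 180)"""
    o=r.get_obs(); M=R.from_rotvec(o['orientation']).as_matrix()
    cur=np.arctan2(M[1,0],M[0,0]); d=(np.radians(yaw)-cur+np.pi/2)%np.pi-np.pi/2
    print("shift",(M.T@(np.array(xyz)-o['tcp_pos'])).round(4),"spin",round(-d,3),"curyaw",np.degrees(cur).round(1),"j7",o['joints'][6].round(2),"t",o['clock'].round(2))
def at(x,yaw=-24.6,mid=(.5865,-.2162)):
    a=np.radians(yaw); return np.array(mid)+(x-.0275)*np.array([np.cos(a),np.sin(a)])
E
python3 - <<'E'
from h import *
print(at(.025)); go([*at(.025),.28],-24.6)
E
```

```text
[ 0.58422691 -0.2151593 ]Traceback (most recent call last):
  File "<stdin>", line 2, in <module>
  File "h.py", line 27, in go
    print("shift",(M.T@(np.array(xyz)-o['tcp_pos'])).round(4),"spin",round(-d,3),"curyaw",np.degrees(cur).round(1),"j7",o['joints'][6].round(2),"t",o['clock'].round(2))
                                                                                                                                                    ^^^^^^^^^^^^^^^^
AttributeError: 'float' object has no attribute 'round'
```

```bash
sed -i "s/o\['clock'\].round(2)/round(float(o['clock']),2)/" h.py
python3 - <<'E'
from h import *
go([*at(.025),.28],-24.6)
E
```

```text
shift [-0.6226 -0.6738 -0.0487] spin 0.075 curyaw 159.7 j7 -0.08 t 0.5
```

Request:
{"api": "play_rows", "payload": {"targets": "-1 0 0 -0.05 0; -1 0 0 -0.05 0; -1 -0.623 -0.674 -0.05 0.075; -1 -0.623 -0.674 -0.05 0.075; -1 -0.623 -0.674 -0.05 0.075; -1 -0.623 -0.674 -0.05 0.075; -1 -0.623 -0.674 -0.05 0.075; -1 -0.623 -0.674 -0.05 0.075"}}

```text
clock: 1.17
tcp_pos: [0.3305, 0.4002, 0.282]
orientation: [0.67, 3.069, 0.003]
contact_force: [1.7, -0.4, 0.2]
grip_width: 0.0849
gripper_force: 0.0
```

```bash
python3 - <<'E'
from h import *
go([*at(.025),.28],-24.6)
E
```

```text
shift [-0.4871 -0.4537  0.0012] spin -0.0 curyaw 155.4 j7 0.16 t 1.17
```

Request:
{"api": "play_rows", "payload": {"targets": "-1 -0.487 -0.454 0 0; -1 -0.487 -0.454 0 0; -1 -0.487 -0.454 0 0; -1 -0.487 -0.454 0 0; -1 -0.487 -0.454 0 0; -1 -0.487 -0.454 0 0; -1 -0.487 -0.454 0 0; -1 -0.487 -0.454 0 0"}}

```text
clock: 1.83
tcp_pos: [0.4576, 0.0917, 0.2822]
orientation: [0.669, 3.068, 0.003]
contact_force: [0.7, 0.7, 0.4]
grip_width: 0.0855
gripper_force: 0.0
```

```bash
python3 - <<'E'
from h import *
go([*at(.025),.15],-24.6)
E
```

```text
shift [-0.2428 -0.2265  0.1321] spin -0.0 curyaw 155.4 j7 0.85 t 1.83
```

Request:
{"api": "play_rows", "payload": {"targets": "-1 -0.1 -0.09 0 0; -1 -0.243 -0.226 0.1 0; -1 -0.243 -0.226 0.1 0; -1 -0.243 -0.226 0.132 0; -1 -0.243 -0.226 0.132 0; -1 -0.243 -0.226 0.132 0; -1 -0.243 -0.226 0.132 0; -1 -0.243 -0.226 0.132 0"}}

```text
clock: 2.5
tcp_pos: [0.5752, -0.1918, 0.1611]
orientation: [0.669, 3.068, 0.0]
contact_force: [0.4, 0.2, 0.5]
grip_width: 0.0854
gripper_force: 0.0
```

```bash
python3 - <<'E'
from h import *
go([*at(.025),.15],-24.6)
E
```

```text
shift [-0.0179 -0.0175  0.0111] spin 0.0 curyaw 155.4 j7 1.62 t 2.5
```

Request:
{"api": "play_rows", "payload": {"targets": "-1 -0.018 -0.018 0.04 0; -1 -0.018 -0.018 0.04 0; -1 -0.018 -0.018 0.04 0; -1 -0.018 -0.018 0.04 0"}}

```text
clock: 2.83
tcp_pos: [0.5832, -0.2135, 0.1219]
orientation: [0.67, 3.069, 0.001]
contact_force: [0.7, 0.3, -0.7]
grip_width: 0.0858
gripper_force: 0.0
```

```bash
python3 - <<'E'
from h import *
ims=[zoom(n,r.grab_frame(n),c,130,0) for n,c in(("side",(308,200)),("top",(337,195)))]
cv2.imwrite("pics/z2.png",np.hstack([cv2.resize(i,(400,300)) for i in ims]))
go([*at(.025),.041],-24.6)
E
```

```text
shift [-0.001  -0.0023  0.0823] spin 0.001 curyaw 155.5 j7 1.68 t 2.93
```

View pics/z2.png

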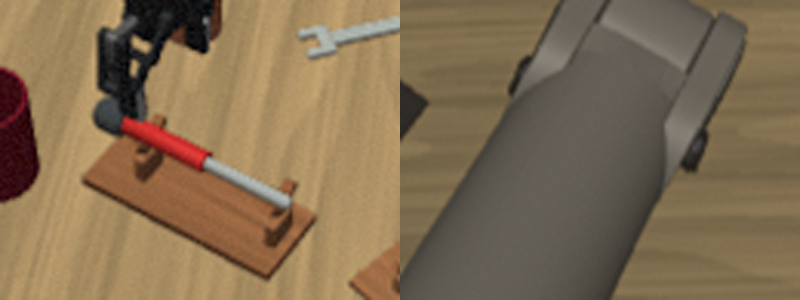

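Request:
{"api": "play_rows", "payload": {"targets": "-1 -0.001 -0.002 0.04 0; -1 -0.001 -0.002 0.081 0; -1 -0.001 -0.002 0.081 0; -1 -0.001 -0.002 0.081 0; -1 -0.001 -0.002 0.081 0; 0.5 -0.001 -0.002 0.081 0; 1 -0.001 -0.002 0.081 0; 1 -0.001 -0.002 0.081 0", "squeeze": 60}}

```text
clock: 3.6
tcp_pos: [0.5843, -0.2165, 0.0425]
orientation: [0.669, 3.066, 0.0]
contact_force: [0.2, -0.2, 0.0]
grip_width: 0.0516
gripper_force: 0.0
```

Request:
{"api": "play_rows", "payload": {"targets": "1 0 0 0 0; 1 0 0 0 0; 1 0 0 0 0; 1 0 0 0 0"}}

```text
clock: 3.93
tcp_pos: [0.5846, -0.2139, 0.0414]
orientation: [0.668, 3.069, 0.005]
contact_force: [0.6, 6.1, 5.6]
grip_width: 0.0184
gripper_force: 58.3
```

Request:
{"api": "play_rows", "payload": {"targets": "1 0 0 -0.01 0; 1 0 0 -0.02 0; 1 0 0 -0.03 0; 1 0 0 -0.04 0; 1 0 0 -0.05 0; 1 0 0 -0.05 0; 1 0 0 -0.05 0; 1 0 0 -0.05 0"}}

```text
clock: 4.6
tcp_pos: [0.5828, -0.2161, 0.0904]
orientation: [-0.67, -3.069, -0.0]
contact_force: [0.0, -0.2, -3.1]
grip_width: 0.0181
gripper_force: 58.7
```

```bash
cat >> h.py <<'E'
def bartilt(verbose=1):
    """side-view red grip ends + known vertical plane of the bar (through grasp, tool x) -> bar x at grasp, tilt"""
    o=r.get_obs(); M=R.from_rotvec(o['orientation']).as_matrix(); ax=M[:,0].copy(); ax[2]=0; ax/=np.linalg.norm(ax)
    if ax[0]<0: ax=-ax
    n=np.array([-ax[1],ax[0],0]); g=np.array(o['tcp_pos'])-.019*M[:,2]
    im=r.grab_frame("side"); m=red(im); u,v=proj("side",g).astype(int)
    q=np.zeros_like(m); cv2.circle(q,(u,v),45,1,-1); m*=q
    ys,xs=np.nonzero(m); pts=[]
    for x,y in zip(xs,ys):
        p,d=ray("side",(x,y)); pts.append(p+d*((g-p)@n)/(d@n))
    P=np.array(pts)-g; a=P@ax; z=P[:,2]; k=cv2.fitLine(np.c_[a,z].astype(np.float32),cv2.DIST_HUBER,0,.01,.01).ravel()
    e=np.array([k[0],k[1]])*np.sign(k[0]); s=np.c_[a,z]@e
    print("tilt deg(knob up +)",np.degrees(np.arctan2(e[1],e[0])).round(1),"red s range",np.percentile(s,[1,99]).round(4),"perp off",(np.c_[a,z]@[-e[1],e[0]]).mean().round(4),len(a))
    return im
E
python3 - <<'E'
from h import *
im=bartilt(); o=r.get_obs(); print(o['contact_force'].round(2),o['moment'].round(3),o['gripper_force'],o['tcp_pos'])
z=zoom("side",im,(308,190),150,0); cv2.imwrite("pics/z3.png",cv2.resize(z,(480,360)))
E
```

```text
tilt deg(knob up +) -79.8 red s range [-0.1734  0.009 ] perp off -0.0203 75
[-0.84  0.38 -3.08] [-0.031  0.002 -0.003] 58.709197640419006 [ 0.58259448 -0.21599347  0.09006999]
```

View pics/z3.png

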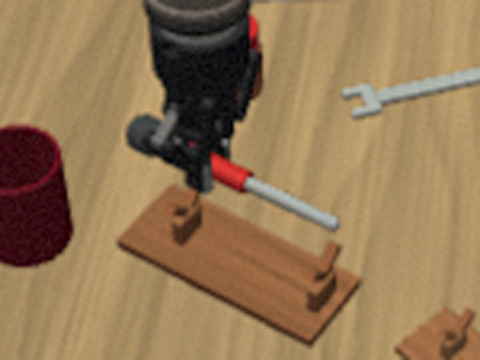

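```bash
cat >> h.py <<'E'
def inplane(uvs):
    o=r.get_obs(); M=R.from_rotvec(o['orientation']).as_matrix(); ax=M[:,0].copy(); ax[2]=0; ax/=np.linalg.norm(ax)
    if ax[0]<0: ax=-ax
    n=np.array([-ax[1],ax[0],0]); g=np.array(o['tcp_pos'])-.019*M[:,2]; out=[]
    for uv in uvs:
        p,d=ray("side",uv); X=p+d*((g-p)@n)/(d@n)-g; out.append((X@ax,X[2]))
    out=np.array(out); print("along,up mm",(out*1e3).round(1).tolist()); d=out[-1]-out[0]; print("tilt",np.degrees(np.arctan2(d[1],d[0])).round(1),"len",np.hypot(*d).round(4))
E
python3 - <<'E'
from h import *
inplane([(337.7,203.4),(310.2,191.2),(277.7,175.6)])
E
```

```text
along,up mm [[-122.9, 0.9], [-40.1, -1.9], [63.5, -0.8]]
tilt -0.5 len 0.1865
```

```bash
python3 - <<'E'
from h import *
go([.4436,.2025,.25],-63)
E
```

```text
shift [ 0.3009  0.3225 -0.1597] spin 0.67 curyaw 155.4 j7 1.71 t 4.65
```

Request:
{"api": "play_rows", "payload": {"targets": "1 0 0 -0.03 0; 1 0 0 -0.07 0; 1 0.02 0.02 -0.11 0.05; 1 0.05 0.05 -0.15 0.15; 1 0.07 0.08 -0.16 0.25; 1 0.1 0.11 -0.16 0.35; 1 0.12 0.13 -0.16 0.45; 1 0.15 0.16 -0.16 0.55"}}

```text
clock: 5.32
tcp_pos: [0.5157, -0.0146, 0.2508]
orientation: [1.474, 2.774, 0.001]
contact_force: [0.1, 0.8, -3.6]
grip_width: 0.0183
gripper_force: 59.0
```

```bash
python3 - <<'E'
from h import *
go([.4436,.2025,.25],-63)
E
```

```text
shift [0.2202 0.0618 0.0008] spin 0.123 curyaw 124.0 j7 0.67 t 5.32
```

Request:
{"api": "play_rows", "payload": {"targets": "1 0.03 0.01 0 0.06; 1 0.06 0.02 0 0.12; 1 0.1 0.03 0 0.12; 1 0.14 0.04 0 0.12; 1 0.18 0.05 0 0.12; 1 0.21 0.06 0 0.12; 1 0.215 0.06 0 0.12; 1 0.215 0.06 0 0.12"}}

```text
clock: 5.98
tcp_pos: [0.4434, 0.1973, 0.25]
orientation: [-1.624, -2.689, 0.002]
contact_force: [0.1, -0.9, -3.2]
grip_width: 0.0184
gripper_force: 59.1
```

```bash
python3 - <<'E'
from h import *
go([.4436,.2025,.18],-63)
im=r.grab_frame("side"); im2=r.grab_frame("top")
z=[cv2.resize(zoom("side",im,(320,300),170,0),(400,300)),cv2.resize(zoom("top",im2,(180,240),130,0),(400,300))]; cv2.imwrite("pics/z4.png",np.hstack(z))
E
```

```text
shift [0.0045 0.0026 0.07  ] spin 0.013 curyaw 117.7 j7 0.04 t 5.98
```

View pics/z4.png

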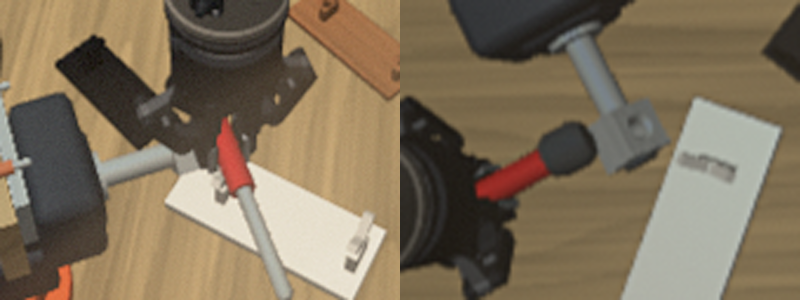

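```bash
python3 - <<'E'
from h import *
go([.4518,.1865,.18],-63)
E
```

```text
shift [-0.0096  0.0028  0.0702] spin 0.007 curyaw 117.4 j7 0.04 t 6.08
```

Request:
{"api": "play_rows", "payload": {"targets": "1 -0.01 0.003 0.02 0; 1 -0.01 0.003 0.05 0; 1 -0.01 0.003 0.07 0; 1 -0.01 0.003 0.07 0; 1 -0.01 0.003 0.075 0; 1 -0.01 0.003 0.08 0; 1 -0.01 0.003 0.085 0; 1 -0.01 0.003 0.085 0", "squeeze": 35}}

```text
clock: 6.75
tcp_pos: [0.4529, 0.1876, 0.1662]
orientation: [1.631, 2.684, 0.002]
contact_force: [-1.4, -0.4, 4.5]
grip_width: 0.018
gripper_force: 60.1
```

Request:
{"api": "play_rows", "payload": {"targets": "1 0 0 0.004 0; 1 0 0 0.008 0; 1 0 0 0.012 0; 1 0 0 0.012 0"}}

```text
clock: 7.08
tcp_pos: [0.4525, 0.1884, 0.1541]
orientation: [1.63, 2.686, 0.003]
contact_force: [-1.7, 2.4, 2.9]
grip_width: 0.018
gripper_force: 61.8
```

```bash
cat >> h.py <<'E'
def barpose(x_g=.023):
    """tilt of bar from top view: red grip centroid direction, bar in tool-xz plane through the grasp"""
    o=r.get_obs(); M=R.from_rotvec(o['orientation']).as_matrix(); ax=M[:,0].copy(); ax[2]=0; ax/=np.linalg.norm(ax)
    if ax[0]<0: ax=-ax
    n=np.array([-ax[1],ax[0],0]); g=np.array(o['tcp_pos'])-.019*M[:,2]
    return ax,n,g
E
python3 - <<'E'
from h import *
im=r.grab_frame("side"); im2=r.grab_frame("top")
z=[cv2.resize(zoom("side",im,(320,300),170,0),(400,300)),cv2.resize(zoom("top",im2,(180,240),130,0),(400,300))]; cv2.imwrite("pics/z5.png",np.hstack(z))
o=r.get_obs(); print(o['tcp_pos'],o['contact_force'],o['gripper_force'])
E
```

```text
[0.45248643 0.18833929 0.15431884] [-1.7128774   3.10821802  3.34837853] 61.68850779533386
```

View pics/z5.png

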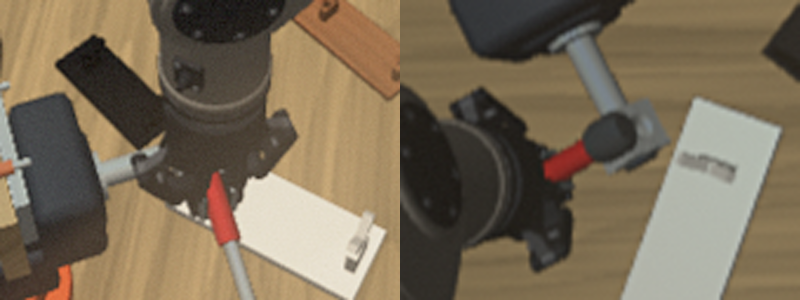

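```bash
cat >> h.py <<'E'
def toptilt(sg=.047):
    ax,n,g=barpose(); im=r.grab_frame("top"); m=red(im); u=proj("top",g+ax*.05)
    q=np.zeros_like(m); cv2.circle(q,tuple(int(i) for i in u),35,1,-1); ys,xs=np.nonzero(m*q); uv=np.c_[xs,ys].astype(float)
    d=proj("top",g+ax*.05)-proj("top",g); d/=np.linalg.norm(d); s=uv@d; c=np.array([-d[1],d[0]])
    end=s.max()+.0; k=uv[s>end-4].mean(0); p=k+d*(end-.5-k@d)+d*.5
    p0,dr=ray("top",p); A=np.array([(p0-g)@ax,(p0-g)[2]]); B=np.array([dr@ax,dr[2]])  # in-plane ray
    Rr=np.hypot(sg,.016); cf=[B@B,2*A@B,A@A-Rr**2]; rt=np.roots(cf)
    for t in rt:
        if abs(t.imag)<1e-9:
            X=A+t.real*B; print("tilt",np.degrees(np.arctan2(X[1],X[0])-np.arctan2(.016,sg)).round(1),end=" ")
    print("npix",len(xs),"perp offset px",((k-proj("top",g))@c).round(1))
E
python3 - <<'E'
from h import *
toptilt()
E
```

```text
tilt -84.9 tilt 16.2 npix 20 perp offset px -1.9
```

Request:
{"api": "play_rows", "payload": {"targets": "1 0 0 0.005 0; 1 0 0 0.01 0; 1 0 0 0.015 0; 1 0 0 0.02 0; 1 0 0 0.023 0; 1 0 0 0.023 0; 1 0 0 0.023 0"}}

```text
clock: 7.82
tcp_pos: [0.453, 0.1876, 0.131]
orientation: [1.631, 2.684, 0.002]
contact_force: [1.4, 1.9, 0.9]
grip_width: 0.0181
gripper_force: 66.9
```

```bash
python3 - <<'E'
from h import *
toptilt(); o=r.get_obs(); print(o['tcp_pos'],o['contact_force'])
E
```

```text
tilt -104.3 tilt 34.8 npix 2 perp offset px -2.8
[0.45295262 0.18758617 0.13099614] [0.11695748 1.04430791 1.65099405]
```

```bash
python3 - <<'E'
from h import *
go([.553,-.012,.27],-63)
E
```

```text
shift [-0.2233 -0.003  -0.1389] spin 0.008 curyaw 117.4 j7 0.2 t 7.87
```

Request:
{"api": "play_rows", "payload": {"targets": "1 0 0 -0.035 0; 1 0 0 -0.075 0; 1 0 0 -0.115 0; 1 -0.01 0 -0.14 0; 1 -0.04 0 -0.14 0.008; 1 -0.08 0 -0.14 0.008; 1 -0.12 0 -0.14 0.008; 1 -0.16 -0.003 -0.14 0.008"}}

```text
clock: 8.53
tcp_pos: [0.5233, 0.0426, 0.2704]
orientation: [-1.64, -2.679, 0.0]
contact_force: [1.0, 1.4, -2.5]
grip_width: 0.0184
gripper_force: 66.5
```

Request:
{"api": "play_rows", "payload": {"targets": "1 -0.03 0 0 0; 1 -0.06 0 0 0; 1 -0.063 0 0.02 0; 1 -0.063 0 0.024 0; 1 -0.063 0 0.024 0; 1 -0.063 0 0.024 0"}}

```text
clock: 9.03
tcp_pos: [0.551, -0.0112, 0.2462]
orientation: [-1.64, -2.678, 0.001]
contact_force: [0.2, 0.1, -1.9]
grip_width: 0.0182
gripper_force: 66.3
```

```bash
python3 - <<'E'
from h import *
go([.553,-.012,.246],-63)
ax,n,g=barpose(); print(g)
for n_ in("side","top"):
    im=r.grab_frame(n_); cv2.imwrite(f"pics/{n_}6.png",im[:,:,::-1])
    for k in(30,35,40):
        a=np.radians(k); print(n_,k,proj(n_,g-.123*(ax*np.cos(a)+[0,0,np.sin(a)])).round(1),proj(n_,g-.038*(ax*np.cos(a)+[0,0,np.sin(a)])).round(1))
    print([ (np.round(cv2.minAreaRect(c)[0],1).tolist(),np.round(cv2.minAreaRect(c)[1],1)) for c in blobs(red(im),8)])
a=cv2.imread("pics/side6.png")[215:335,240:400]; b=cv2.imread("pics/top6.png")[170:290,150:310]
cv2.imwrite("pics/z6.png",np.hstack([cv2.resize(i,(400,300),interpolation=cv2.INTER_CUBIC) for i in(a,b)]))
E
```

```text
shift [-0.0016  0.0014  0.0002] spin 0.001 curyaw 117.0 j7 0.6 t 9.03
[ 0.55103562 -0.01120964  0.26515949]
side 30 [308.3 261.8] [296.8 221.9]
side 35 [307.5 262.1] [296.6 222.1]
side 40 [306.7 262. ] [296.4 222.2]
[([292.2, 205.8], array([31.7,  8.5])), ([310.3, 142.7], array([4. , 8.9])), ([533.7, 85.2], array([55.1, 53.3]))]
top 30 [204.5 223.6] [230.6 206.3]
top 35 [207.8 222.5] [231.6 206. ]
top 40 [211.3 221.1] [232.7 205.6]
[]
```

View pics/z6.png

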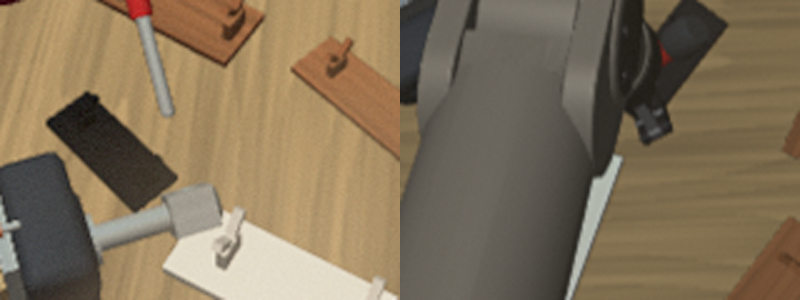

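```bash
cat >> h.py <<'E'
def hole(D,t=36,E=(.478,.1325),yaw=-63):
    a,y=np.radians(t),np.radians(yaw); p=np.array([*E,.15])+D*np.array([np.cos(a)*np.cos(y),np.cos(a)*np.sin(y),np.sin(a)])
    go(p-[0,0,.019],yaw)
E
python3 - <<'E'
from h import *
hole(.155); hole(.140)
E
```

```text
shift [ 0.0359 -0.0006  0.0249] spin 0.001 curyaw 117.1 j7 0.6 t 9.13
shift [ 0.0481 -0.0006  0.0338] spin 0.001 curyaw 117.1 j7 0.6 t 9.13
```

Request:
{"api": "play_rows", "payload": {"targets": "1 0.018 -0.001 0.012 0; 1 0.036 -0.001 0.025 0; 1 0.04 -0.001 0.028 0; 1 0.044 -0.001 0.031 0; 1 0.048 -0.001 0.034 0; 1 0.048 -0.001 0.034 0; 1 0.048 -0.001 0.034 0", "squeeze": 40}}

```text
clock: 9.72
tcp_pos: [0.5296, 0.0299, 0.2131]
orientation: [1.642, 2.677, 0.001]
contact_force: [0.1, 0.1, -2.5]
grip_width: 0.0179
gripper_force: 66.3
```

```bash
python3 - <<'E'
from h import *
hole(.14);hole(.12); im=r.grab_frame("side"); cv2.imwrite("pics/side7.png",im[:,:,::-1]); print(r.get_obs()['contact_force'])
E
```

```text
shift [ 0.0016  0.0006 -0.0002] spin -0.001 curyaw 117.0 j7 0.53 t 9.72
shift [0.0177 0.0006 0.0115] spin -0.001 curyaw 117.0 j7 0.53 t 9.72
[ 0.08686073  0.06925868 -3.10502949]
```

Now ease in, reading the force for a jam.

Request:
{"api": "play_rows", "payload": {"targets": "1 0.005 0 0.003 0; 1 0.009 0 0.006 0; 1 0.013 0 0.009 0; 1 0.018 0 0.012 0; 1 0.018 0 0.012 0"}}

```text
clock: 10.18
tcp_pos: [0.5211, 0.0478, 0.2002]
orientation: [1.641, 2.679, 0.002]
contact_force: [3.3, 2.5, -4.4]
grip_width: 0.018
gripper_force: 66.5
```

```bash
python3 - <<'E'
from h import *
hole(.12);hole(.10); print(r.get_obs()['contact_force'],r.get_obs()['moment'])
E
```

```text
shift [-0.002   0.     -0.0013] spin 0.001 curyaw 117.0 j7 0.5 t 10.18
shift [0.0142 0.     0.0104] spin 0.001 curyaw 117.0 j7 0.5 t 10.18
[ 3.29425077  2.53873268 -4.3550648 ] [ 0.81255597 -0.81472078 -0.39814942]
```

Request:
{"api": "play_rows", "payload": {"targets": "1 0.004 0.001 0.003 0; 1 0.008 0.002 0.006 0; 1 0.012 0.002 0.009 0; 1 0.016 0.002 0.0115 0; 1 0.016 0.002 0.0115 0"}}

```text
clock: 10.6
tcp_pos: [0.5146, 0.0625, 0.1883]
orientation: [-1.64, -2.678, 0.001]
contact_force: [1.3, 0.3, -2.6]
grip_width: 0.0182
gripper_force: 66.5
```

```bash
python3 - <<'E'
from h import *
hole(.10);hole(.08); print(r.get_obs()['contact_force'],r.get_obs()['moment'])
E
```

```text
shift [-0.0019 -0.0008 -0.0015] spin 0.001 curyaw 117.1 j7 0.47 t 10.6
shift [ 0.0142 -0.0008  0.0102] spin 0.001 curyaw 117.1 j7 0.47 t 10.6
[ 1.2648946   0.26627389 -2.63077042] [ 0.38508075 -0.24664238 -0.0956814 ]
```

Request:
{"api": "play_rows", "payload": {"targets": "1 0.005 0 0.0035 0; 1 0.01 0 0.007 0; 1 0.014 0 0.01 0; 1 0.018 0 0.013 0; 1 0.022 0 0.016 0; 1 0.022 0 0.016 0"}}

```text
clock: 11.1
tcp_pos: [0.5048, 0.0821, 0.1724]
orientation: [-1.64, -2.679, 0.001]
contact_force: [-0.0, 1.6, -2.8]
grip_width: 0.0183
gripper_force: 66.3
```

```bash
python3 - <<'E'
from h import *
hole(.06);hole(.052); print(r.get_obs()['contact_force'],r.get_obs()['moment'])
E
```

```text
shift [ 0.0085 -0.001   0.0061] spin 0.001 curyaw 117.0 j7 0.44 t 11.1
shift [ 0.015  -0.001   0.0108] spin 0.001 curyaw 117.0 j7 0.44 t 11.1
[-0.03818209  1.60788363 -2.81461898] [ 0.33859801 -0.11412149  0.01202598]
```

Request:
{"api": "play_rows", "payload": {"targets": "1 0.004 0 0.003 0; 1 0.008 0 0.006 0; 1 0.011 0 0.008 0; 1 0.014 0 0.01 0; 1 0.016 0 0.0115 0; 1 0.016 0 0.0115 0"}}

```text
clock: 11.6
tcp_pos: [0.4987, 0.0947, 0.162]
orientation: [1.642, 2.677, -0.0]
contact_force: [1.4, -2.4, 1.9]
grip_width: 0.0181
gripper_force: 66.9
```

```bash
python3 - <<'E'
from h import *
hole(.052); print(r.get_obs()['contact_force'],r.get_obs()['moment'])
E
```

```text
shift [ 0.0011 -0.0013  0.0004] spin -0.001 curyaw 117.0 j7 0.42 t 11.6
[ 1.38355336 -2.38631453  1.9212749 ] [-0.46401819 -0.11312958  0.09136731]
```

Request:
{"api": "play_rows", "payload": {"targets": "1 0.002 -0.001 0.0015 0; 1 0.003 -0.001 0.002 0; 1 0.003 -0.001 0.002 0; 1 0.003 -0.001 0.002 0"}}

```text
clock: 11.93
tcp_pos: [0.4988, 0.0946, 0.1617]
orientation: [1.643, 2.672, 0.002]
contact_force: [1.9, -9.9, 14.3]
grip_width: 0.0182
gripper_force: 67.7
```

```bash
python3 - <<'E'
from h import *
hole(.052); print(r.get_obs()['contact_force'],r.get_obs()['moment'])
ax,n,g=barpose(); im=r.grab_frame("side"); cv2.imwrite("pics/side8.png",im[:,:,::-1])
b=r.grab_frame("top"); cv2.imwrite("pics/z8.png",np.hstack([cv2.resize(i,(400,300),interpolation=cv2.INTER_CUBIC) for i in(im[245:335,250:370,::-1],b[170:290,150:310,::-1])]))
E
```

```text
shift [ 0.0011 -0.0013  0.0001] spin -0.003 curyaw 116.8 j7 0.42 t 11.93
[ 1.8648592  -9.86972909 14.31804745] [-1.72337072 -0.15624098  0.15027228]
```

View pics/z8.png

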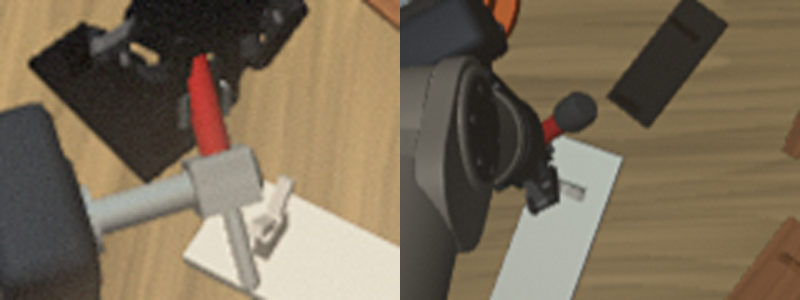

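Request:
{"api": "play_rows", "payload": {"targets": "-1 -0.003 0.001 -0.002 0; -1 -0.003 0.001 -0.002 0; -1 -0.003 0.001 -0.002 0; -1 -0.003 0.001 -0.002 0; -1 -0.003 0.001 -0.002 0; -1 -0.003 0.001 -0.002 0"}}

```text
clock: 12.53
tcp_pos: [0.4979, 0.0956, 0.1613]
orientation: [-1.641, -2.678, 0.001]
contact_force: [-0.6, 0.5, -0.2]
grip_width: 0.0855
gripper_force: 0.0
```

Request:
{"api": "play_rows", "payload": {"targets": "-1 0 0 -0.02 0; -1 0 0 -0.05 0; -1 0 0 -0.08 0; -1 0 0 -0.08 0; 1 -0.011 0 -0.08 0; 1 -0.011 0 -0.08 0; 1 -0.011 0 -0.08 0; 1 -0.011 0 -0.08 0"}}

```text
clock: 13.2
tcp_pos: [0.5027, 0.0857, 0.2409]
orientation: [-1.642, -2.677, 0.001]
contact_force: [0.6, 0.1, 0.3]
grip_width: 0.0387
gripper_force: 0.0
```

```bash
cat >> h.py <<'E'
def chk():
    """top: knob direction from the eye via red blob; side red blob"""
    for n in("side","top"):
        im=r.grab_frame(n); print(n,[(np.round(cv2.minAreaRect(c)[0],1).tolist(),np.round(cv2.minAreaRect(c)[1],1).tolist()) for c in blobs(red(im),8)])
E
python3 - <<'E'
from h import *
o=r.get_obs(); print(o['tcp_pos'],o['grip_width'],o['contact_force']); chk()
y=np.radians(-63); h=np.array([np.cos(y),np.sin(y),0])
for t in(36,30,20,5,0):
    a=np.radians(t); u=h*np.cos(a)+[0,0,np.sin(a)]; E=np.array([.479,.133,.15]); print(t,[proj(n,E+d*u).round(1).tolist() for n in("side","top") for d in(.017,.0595,.102)])
print((np.array(o['tcp_pos'])-E)@h)
E
```

```text
[0.50267916 0.08572759 0.24094588] 0.03870154935082902 [0.59605597 0.05967492 0.28053861]
side [([304.7, 259.4], [19.9, 7.7]), ([540.1, 85.9], [67.5, 53.7])]
top []
36 [[314.3, 290.0], [308.9, 269.7], [303.4, 249.6], [193.0, 232.1], [203.7, 224.7], [214.8, 216.9]]
30 [[314.2, 290.0], [308.4, 269.9], [302.7, 250.0], [193.5, 231.9], [205.6, 224.0], [218.1, 215.7]]
20 [[314.0, 290.2], [307.9, 270.7], [301.9, 251.8], [194.3, 231.7], [208.3, 223.2], [222.6, 214.4]]
5 [[313.9, 290.9], [307.6, 273.5], [301.6, 256.8], [195.2, 231.5], [211.1, 222.6], [227.1, 213.7]]
0 [[313.9, 291.3], [307.6, 274.8], [301.7, 259.1], [195.4, 231.5], [211.7, 222.6], [228.0, 213.8]]
0.0528701387379845
```

Request:
{"api": "play_rows", "payload": {"targets": "1 0 0 0 0; 1 0 0 0.01 0; 1 0 0 0.02 0; 1 0 0 0.03 0; 1 0 0 0.035 0; 1 0 0 0.04 0; 1 0 0 0.045 0; 1 0 0 0.045 0"}}

```text
clock: 13.97
tcp_pos: [0.503, 0.0854, 0.1957]
orientation: [-1.642, -2.678, 0.001]
contact_force: [-0.9, 0.6, -0.7]
grip_width: -0.0003
gripper_force: 0.3
```

Request:
{"api": "play_rows", "payload": {"targets": "1 0 0 0.003 0; 1 0 0 0.006 0; 1 0 0 0.009 0; 1 0 0 0.012 0; 1 0 0 0.012 0"}}

```text
clock: 14.38
tcp_pos: [0.5046, 0.0852, 0.1854]
orientation: [1.642, 2.676, 0.003]
contact_force: [0.5, -0.9, 5.7]
grip_width: 0.0003
gripper_force: 2.6
```

```bash
python3 - <<'E'
from h import *
chk(); o=r.get_obs(); print(o['tcp_pos'],o['contact_force'])
E
```

```text
side [([539.1, 85.8], [61.1, 53.4])]
top []
[0.50461502 0.08524737 0.18561401] [ 1.06876673 -0.87617961  4.92276876]
```

Request:
{"api": "play_rows", "payload": {"targets": "1 0 0 0.003 0; 1 0 0 0.006 0; 1 0 0 0.009 0; 1 0 0 0.012 0; 1 0 0 0.015 0; 1 0 0 0.015 0"}}

```text
clock: 14.98
tcp_pos: [0.5053, 0.0846, 0.1707]
orientation: [1.641, 2.674, 0.003]
contact_force: [1.6, -3.1, 6.0]
grip_width: -0.0
gripper_force: 2.9
```

Request:
{"api": "play_rows", "payload": {"targets": "1 0 0 0.002 0; 1 0 0 0.004 0; 1 0 0 0.006 0; 1 0 0 0.006 0"}}

```text
clock: 15.32
tcp_pos: [0.5056, 0.0842, 0.1649]
orientation: [1.641, 2.674, 0.003]
contact_force: [2.0, -3.9, 5.8]
grip_width: -0.0001
gripper_force: 3.1
```

Request:
{"api": "play_rows", "payload": {"targets": "1 0 0 0.002 0; 1 0 0 0.004 0; 1 0 0 0.006 0; 1 0 0 0.006 0"}}

```text
clock: 15.65
tcp_pos: [0.506, 0.0836, 0.1591]
orientation: [1.642, 2.672, 0.003]
contact_force: [3.0, -5.8, 6.8]
grip_width: -0.0001
gripper_force: 3.7
```

Request:
{"api": "play_rows", "payload": {"targets": "1 0 0 0.001 0; 1 0 0 0.002 0; 1 0 0 0.003 0; 1 0 0 0.003 0"}}

```text
clock: 15.98
tcp_pos: [0.5068, 0.0837, 0.157]
orientation: [1.641, 2.671, 0.005]
contact_force: [2.0, -5.4, 14.5]
grip_width: 0.0001
gripper_force: 7.4
```

Request:
{"api": "play_rows", "payload": {"targets": "1 0 0 0.001 0; 1 0 0 0.002 0; 1 0 0 0.002 0; 1 0 0 0.002 0"}}

```text
clock: 16.32
tcp_pos: [0.5076, 0.0839, 0.1562]
orientation: [1.641, 2.671, 0.008]
contact_force: [-0.7, -5.8, 26.1]
grip_width: -0.0001
gripper_force: 12.6
```

Request:
{"api": "play_rows", "payload": {"targets": "1 0 0 -0.005 0; 1 0 0 -0.02 0; 1 0 0 -0.06 0; 1 0 0 -0.1 0; 1 0 0 -0.14 0; 1 0.02 0 -0.15 0; 1 0.02 0 -0.15 0; 1 0.02 0 -0.15 0"}}

```text
clock: 16.98
tcp_pos: [0.4941, 0.1043, 0.3029]
orientation: [1.639, 2.68, 0.003]
contact_force: [-0.9, -1.8, -0.3]
grip_width: 0.0002
gripper_force: 0.0
```

```bash
python3 - <<'E'
from h import *
o=r.get_obs(); print(o['tcp_pos'],o['contact_force'])
y=np.radians(-63); h=np.array([np.cos(y),np.sin(y),0]); E=np.array([.479,.133,.15])
im=r.grab_frame("side"); m=red(im); m[:220]=0; m[330:]=0; ys,xs=np.nonzero(m)
uv=np.c_[xs,ys]; print(len(xs),"low/high ends",uv[ys>=ys.max()-1].mean(0),uv[ys<=ys.min()+1].mean(0))
for t in(15,5,0,-3):
    a=np.radians(t); u=h*np.cos(a)+[0,0,np.sin(a)]; print(t,[proj("side",E+d*u).round(1).tolist() for d in(-.068,.017,.102)])
im=r.grab_frame("top"); m=red(im); ys,xs=np.nonzero(m[150:300,150:300]); print(len(xs), (xs.min()+150,xs.max()+150,ys.min()+150,ys.max()+150) if len(xs) else "")
E
```

```text
[0.49407473 0.1043074  0.30292614] [-0.90625475 -1.81486934 -0.33224427]
73 low/high ends [303. 275.] [301.72727273 258.54545455]
15 [[327.1, 330.4], [314.0, 290.4], [301.7, 253.2]]
5 [[327.5, 328.6], [313.9, 290.9], [301.6, 256.8]]
0 [[327.6, 327.3], [313.9, 291.3], [301.7, 259.1]]
-3 [[327.6, 326.4], [313.9, 291.5], [301.8, 260.5]]
5 (np.int64(195), np.int64(225), np.int64(212), np.int64(228))
```

Request:
{"api": "play_rows", "payload": {"targets": "1 -0.04 0 0 0; 1 -0.08 0 0 0; 1 -0.12 0 0 0; 1 -0.16 0 0 0; 1 -0.2 0 0 0; 1 -0.24 -0.03 0 0; 1 -0.28 -0.06 0 0; 1 -0.3 -0.06 0 0"}}

```text
clock: 17.75
tcp_pos: [0.5734, -0.1962, 0.3009]
orientation: [-1.647, -2.672, 0.005]
contact_force: [0.2, -1.0, 0.2]
grip_width: -0.0001
gripper_force: 0.0
```

```bash
python3 - <<'E'
from h import *
y=np.radians(-63); h=np.array([np.cos(y),np.sin(y),0]); E=np.array([.479,.133,.15])
for n,(x0,x1,y0,y1) in dict(side=(285,345,230,330),top=(180,245,200,245)).items():
    m=red(r.grab_frame(n))[y0:y1,x0:x1]; ys,xs=np.nonzero(m)
    A,B=proj(n,E+.017*h),proj(n,E+.102*h); d=(B-A)/np.linalg.norm(B-A); s=(np.c_[xs+x0,ys+y0]-A)@d
    print(n,len(xs),"red extent along/px",s.min().round(1),s.max().round(1),"expected 0 ..",np.linalg.norm(B-A).round(1))
    # tip region
p=r.grab_frame("side").astype(int)
for t in(-2,2):
    a=np.radians(t);u=h*np.cos(a)+[0,0,np.sin(a)]
    print(t,[(-int(k*1000),p[int(round(v)),int(round(c))].tolist()) for k in(.05,.06,.064,.068,.072,.078) for c,v in[proj("side",E-k*u)]])
print(r.get_obs()['tcp_pos'])
E
```

```text
side 76 red extent along/px 17.0 35.7 expected 0 .. 34.5
top 3 red extent along/px 19.9 35.7 expected 0 .. 37.1
-2 [(-50, [168, 167, 158]), (-60, [170, 168, 162]), (-64, [159, 154, 143]), (-68, [178, 167, 152]), (-72, [223, 210, 191]), (-78, [222, 215, 194])]
2 [(-50, [171, 169, 161]), (-60, [168, 169, 162]), (-64, [122, 117, 106]), (-68, [223, 210, 191]), (-72, [223, 213, 194]), (-78, [225, 218, 196])]
[ 0.57493632 -0.1960498   0.30110577]
```

```bash
python3 - <<'E'
from h import *
y=np.radians(-63); h=np.array([np.cos(y),np.sin(y),0]); E=np.array([.479,.133,.15])
for n,(x0,x1,y0,y1) in dict(side=(285,345,230,330),top=(180,245,200,245)).items():
    im=r.grab_frame(n).astype(int)[y0:y1,x0:x1]; ys,xs=np.nonzero((im[...,0]>2*im[...,1])&(im[...,0]>2*im[...,2])&(im[...,0]>45))
    uv=np.c_[xs+x0,ys+y0]
    A,B=proj(n,E+.017*h),proj(n,E+.102*h); L=np.linalg.norm(B-A); d=(B-A)/L; s=(uv-A)@d; c=(uv-A)@[-d[1],d[0]]
    print(n,len(xs),"along px",s.min().round(1),s.max().round(1),"exp 0..",L.round(1),"slope",np.polyfit(s,c,1).round(3))
    for t in(5,-5):
        a=np.radians(t);u=h*np.cos(a)+[0,0,np.sin(a)]; P,Q=proj(n,E+.017*u)-A,proj(n,E+.102*u)-A; print("  ",t,(P@d).round(1),(Q@d).round(1),"slope",((Q-P)@[-d[1],d[0]]/((Q-P)@d)).round(3))
E
```

```text
side 274 along px 4.7 36.6 exp 0.. 34.5 slope [ 0.007 -1.19 ]
   5 0.3 36.6 slope 0.016
   -5 -0.4 32.1 slope -0.018
top 264 along px -0.1 36.9 exp 0.. 37.1 slope [ 0.005 -0.474]
   5 -0.2 36.3 slope -0.012
   -5 0.1 37.5 slope 0.011
```

```bash
python3 -c "
from bench import r
print(r.hand_in())"
```

```text
the job is handed in; nothing more can be done
None
```

The handle bar is home in the eye and the screw is turned to its stop. The bar lies about level, the arm is clear of everything, and I handed the job in at about 18 s; the hand-in returned no verdict.

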